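# Click the long mandrel into the bench socket

## Task

Take the mandrel with the long thin rod out of the wooden rack, put its shank into the bore of the aluminium bench socket and push it down until the sprung ball clicks into its groove, then bear down until it beds on the hard stop with at least 12 N; let go, so that it stands held upright. Push with feeling: never press it into the socket harder than 35 N. Leave the other mandrel in the rack and do not disturb the other things on the bench.

Things in the scene. Friction and masses are not known exactly. Their poses are not given: they have to be found in the camera images.
- mandrel_mid (a point): centre of the long mandrel, half-way up: 61 mm above its foot, on its axis (its z). A loose round steel part, 122 mm tall, 280 g, standing in one of the rack's holes, foot 5 mm above the bench. Shank 24 mm wide, 54 mm long, then a collar 36 mm wide from 54 to 62 mm above the foot, then a black plastic rod 18 mm wide to the top: the place to grip.
- mandrel_groove (a point): centre of the ring groove in the long mandrel's shank, 24 mm above its foot. The groove is 14 mm across at its 6 mm wide root and has 45 degree flanks; the ball springs into it when the mandrel is home. Below it the foot tapers, from 24 mm wide at 5.5 mm height to 13 mm at the end (45 degrees).
- stand_mouth (a point): centre of the round mouth of the bench socket's bore, on its top face, 60 mm above the bench; z is up. The socket is a fixed aluminium block, 70 x 70 x 60 mm. The bore is 25.6 mm wide with a 2 mm chamfer. Its bottom is a stop of unmeasured height: with the mandrel's foot on it, the foot is 34 to 48 mm below the mouth, the collar 6 to 20 mm above the socket. Find it by feel.
- stand: the socket: its origin lies on the bore's axis at bench level; a clamped lug 10 mm high at its +y and -y sides reaches 61 mm from the axis. Ball and stop are set together, so the ball is in the groove when the foot is on the stop. The ball meets the foot some 22 mm before the stop and takes about 4 to 10 N to pass; the push drops as it snaps in and rises steeply (10 N a mm) at the hard stop after.
- detent (a joint): how far the sprung ball in the bore's +y wall (7 mm radius, standing 5 mm into the bore) is pushed back, in m: 0 when it is free or sits in the groove, 0.002 to 0.003 while the full shank passes it
- stub_mid (a point): centre of the other mandrel, half-way up (46 mm above its foot): the same steel shank and collar, but a short thick black rod (30 mm diameter, 30 mm long, 92 mm tall in all). It stands in the rack's other hole, 90 mm from the first; leave it there
- rack: centre of the underside of the wooden rack, a fixed block 70 x 180 x 30 mm (x, y, z) with two round holes of 28 mm, 25 mm deep, on its y axis at +45 and -45 mm from its centre; which mandrel is in which varies
- clarinet_mid (a point): bystander: middle of a black clarinet joint with metal keys, 240 mm long along its x, about 35 mm high, lying beyond the work; leave it
- driver_grip (a point): bystander: handle of a screwdriver with red handle, 180 mm long, lying on the bench; leave it
- jar_mid (a point): bystander: middle of a small brown glass jar, 48 mm wide, 55 mm high, near the robot; leave it

How it is judged (in metres and radians):
On the way, in this order (a step that is already met when the one before it is completed fails the run):
1. the long mandrel is lifted out of the rack (height (world z) of mandrel_mid above 0.105 m), for 0.1 s.
2. its shank, in the socket, pushes the sprung ball back (horizontal distance between mandrel_mid and stand_mouth below 0.006 m and z of mandrel_mid in the frame of stand_mouth below 0.05 m and value of joint detent above 0.0011 m).
3. with the ball back in the groove, it is borne down onto the stop with at least 12 N (horizontal distance between mandrel_mid and stand_mouth below 0.006 m and z of mandrel_mid in the frame of stand_mouth below 0.029 m and value of joint detent below 0.0009 m and contact force between mandrel and stand above 12 N), for 0.05 s.
At the end, for the whole second after the job is handed in: The long mandrel stands in the socket's bore (axis within 6 mm, upright within 0.09 rad, at rest), its foot at least 32 mm below the mouth, with the ball sprung back into the groove (pushed back less than 0.9 mm) (horizontal distance between mandrel_mid and stand_mouth below 0.006 m and z of mandrel_mid in the frame of stand_mouth below 0.029 m and value of joint detent below 0.0009 m and angle between mandrel_mid's own z axis and vertical below 0.09 rad and linear speed of mandrel below 0.02 m/s); the robot touches nothing.
It fails at once if the mandrel is pressed into the socket with more than 35 N (contact force between mandrel and stand above 35 N).
It fails at once if the other mandrel is shifted by more than 15 mm (distance of stub_mid from where it was at the start of the episode above 0.015 m).
It fails at once if the clarinet joint, the screwdriver or the jar is shifted by more than 20 mm (distance of any of clarinet_mid, driver_grip, jar_mid from where it was at the start of the episode above 0.02 m).
It also fails if it takes over 51 s, if anything falls off the work surface, if the arm or the gripper's body presses on something with over 40 N, if the wrist force passes 120 N, or if a joint passes its speed limit or range.

## Robot

A 6-joint arm with a two-finger parallel gripper is mounted at the origin on the work surface. World frame = base frame: x ahead of the robot, y to its left, z up, the work surface at z = 0. Lengths are in mm, angles in rad, forces in N, time in s.
With the tool pointing down it reaches from about 400 to 825 mm from the base axis. Payload 7 kg.
Tool frame: the origin (TCP) lies between the finger pads; the fingertips stand 25 mm ahead of it and the grasp point (between the pads) lies 6 mm ahead of it; z points along the fingers, y is the line along which they close (so a half turn about z gives the same grasp; the last joint's range is limited). The gripper opens to 85 mm and grips with 20 to 120 N. Pads are 22 mm wide; open, the fingers measure 114 mm over their backs; the gripper's body (76 mm by 85 mm) begins 54 mm behind the grasp point. The pads swing forward as they close: fully open they stand 13 mm farther back than shut.
Start: joints at [-0.87, 0.359, 0.012, 0, -1.224, -0.288], TCP at [270.766, -618.289, 256.302] pointing down, gripper open.
Joint ranges: [-3.07, 3.07], [-1.43, 2.12], [-1.02, 1.25], [-3.03, 1.67], [-3.05, -0], [-3.03, 3.03]. Speed limits (rad/s): [2.39, 2.39, 3.01, 3.14, 3.14, 3.14].

## Interface

Orientations are given as a unit quaternion [w, x, y, z].
In Python, from plant import r gives the robot as it stands.
- The arm moves only by the shell command python3 -m crank 'ROWS' [FORCE]. ROWS is JSON, a list of rows, each a list of 7 numbers: the shift along the tool's x, y, z each as a share of 600 mm, from -1 to 1, then the turn, a rotation vector about the tool's x, y, z each as a share of 2 pi rad, from -1 to 1, then the opening, from -1 (shut) to 1 (fully open), so that 0 is half open. A call has 1 to 5 rows; each row is the pose to reach, as a shift and turn from the pose commanded when the call began, along the tool's axes at that moment, turning the shorter way round; what a row does not reach only later rows make up. A row lasts 1/10 s, in which the tool goes at most 50 mm and 8.59 degrees, less where a joint would pass 70% of its speed; a pose out of reach is approached as far as the arm can. A call with a number of a shift or a turn outside -1 to 1 is refused whole. A call with a gripper value outside its range is refused whole. The fingers move at their own pace and stop on an object; FORCE is the grip in N (left out, the last holds). Time passes only in rows, so rows that repeat a pose let the fingers close. It gives the time, the measured TCP pose, the force, the opening and the grip force at its end, in the units of the state.
- r.observe(): the state, without advancing time (a new reading comes with each control period).
- r.snapshot(name): name is "scene" or "top" or "wrist"; returns a dict with "color" (480x640x3 uint8, red, green, blue), "mtx" (3x3 intrinsics, pixels), "T" (4x4, takes a point from camera to world coordinates). Camera axes: x right, y up, looking along -z (the intrinsics and any distortion apply to the point x, -y, -z); pixel columns grow to the right and rows downward; lengths in mm; the calibration is good to about 2 mm. A picture is of the moment at which its call begins. There is no depth.
- r.close_job(): hands the job in; it is judged then, once.
The state is a dict: "clock": time; "joint_positions": joint angles; "qd": joint speeds; "joint_torque": joint torques, N m; "tool_pos": TCP position; "eef_rot": TCP orientation; "ft_force": force on the tool from outside, world axes, zero at the start; "wrist_torque": the same for the moment, N m; "gripper_width": finger opening in mm; "grasp_force": force on a finger pad.
Only numpy, scipy, OpenCV 4.12 (cv2) and the standard library are available. Lean on these libraries where they do the work, as an engineer would, in place of code of your own. Each camera call takes 0.05 s, during which the arm holds its last target. There are 200 camera calls.

## Working session

There is one attempt and no reset: what is moved stays moved. The work goes in short steps, Python scripts to look and compute and a shell command to move; the robot and the scene stay as the last step left them, time stands still between calls to the robot, and variables do not carry over. Pictures are saved under pics/ and viewed, at most 10 in all, crops included, and the job is handed in when it is done.

```bash
mkdir -p pics; ls
python3 - <<'E'
from plant import r
import cv2,numpy as np
o=r.observe();print(o)
for n in("scene","top"):
    s=r.snapshot(n);cv2.imwrite(f"pics/{n}0.png",s["color"][:,:,::-1]);print(n,s["mtx"].tolist(),np.round(s["T"],4).tolist(),[k for k in s])
    np.savez(f"{n}0.npz",**{k:s[k] for k in("color","mtx","T")})
E
```

```text
pics
{'clock': 0.0, 'joint_positions': array([-8.69880344e-01,  3.59447863e-01,  1.10700548e-02, -3.56988867e-04,
       -1.22410036e+00, -2.88110393e-01]), 'qd': array([-1.22396182e-03, -8.88603403e-05,  1.62644848e-04,  7.46011142e-04,
        3.07074611e-04, -2.01182653e-04]), 'joint_torque': array([ 1.41602500e-04, -5.83324277e+01,  2.93406290e+01,  6.93630025e+00,
       -6.06394635e-03,  2.24226943e-05]), 'tool_pos': array([ 270.61216195, -617.90626462,  255.32785017]), 'eef_rot': array([-2.51386462e-04, -2.04880803e-01,  9.78786555e-01,  8.19828778e-04]), 'ft_force': array([ 1.01231924, -0.14599899,  0.05075008]), 'wrist_torque': array([ 0.02499608, -0.00282232, -0.02511647]), 'grasp_force': 0.0, 'gripper_width': 85.31180877954893}
scene [[445.85913726570664, 0.0, 309.332760625037], [0.0, 445.85913726570664, 239.97583867619605], [0.0, 0.0, 1.0]] [[0.8806, -0.3908, 0.2679, 813.2897], [0.4738, 0.7235, -0.502, -395.5213], [0.0023, 0.569, 0.8223, 766.0608], [0.0, 0.0, 0.0, 1.0]] ['color', 'mtx', 'T']
top [[505.2251358148922, 0.0, 318.3562981720934], [0.0, 505.2251358148922, 240.7219285051138], [0.0, 0.0, 1.0]] [[0.0147, 0.9976, -0.0671, 523.4091], [-0.9999, 0.0147, -0.0004, 37.5013], [0.0006, 0.0671, 0.9977, 973.2073], [0.0, 0.0, 0.0, 1.0]] ['color', 'mtx', 'T']
```

View pics/top0.png

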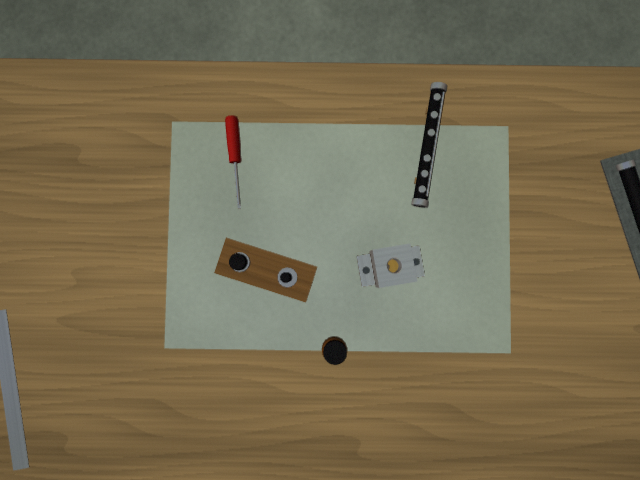

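View pics/scene0.png

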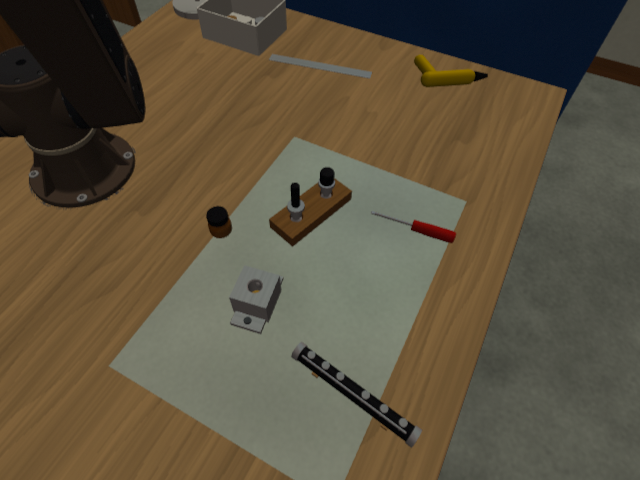

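The top view shows the long mandrel at about (287,278), the stub at (238,262), the bore at (393,266), the screwdriver at (233,140) and the jar at (335,351). In the scene view the thin rod at (295,195) confirms which mandrel is the long one, and the bore is at (255,286).

```bash
cat > h.py <<'E'
import numpy as np,cv2
def ray(s,u,v):
    K,T=s["mtx"],s["T"]
    d=T[:3,:3]@np.array([(u-K[0,2])/K[0,0],-(v-K[1,2])/K[1,1],-1]); return T[:3,3],d
def onz(s,u,v,z):
    o,d=ray(s,u,v); return o+d*(z-o[2])/d[2]
def proj(s,p):
    K,T=s["mtx"],s["T"]; c=T[:3,:3].T@(np.array(p)-T[:3,3]); return K[0,2]+K[0,0]*c[0]/-c[2], K[1,2]-K[1,1]*c[1]/-c[2]
def blobs(m,x0=0,y0=0,amin=15):
    n,l,st,c=cv2.connectedComponentsWithStats(m.astype(np.uint8))
    return [(np.round(c[i]+[x0,y0],1).tolist(),st[i].tolist()) for i in range(1,n) if st[i,4]>=amin]
def tri(s1,p1,s2,p2):
    o1,d1=ray(s1,*p1);o2,d2=ray(s2,*p2)
    t=np.linalg.lstsq(np.c_[d1,-d2],o2-o1,rcond=None)[0];a=o1+d1*t[0];b=o2+d2*t[1];return (a+b)/2,np.linalg.norm(a-b)
E
python3 - <<'E'
from h import *
t=np.load("top0.npz");s=np.load("scene0.npz")
def crop(i,x,y,w,h):return i["color"][y:y+h,x:x+w].astype(int)
c=crop(t,272,262,32,32);print("rod",blobs(c.max(2)<60,272,262))
c=crop(t,222,245,32,32);print("stub",blobs(c.max(2)<60,222,245))
c=crop(t,378,252,32,30);print("bore top",blobs((c[:,:,0]-c[:,:,2])>30,378,252))
c=crop(s,240,272,32,26);print("bore sc",blobs(c.max(2)<125,240,272))
c=crop(s,280,175,32,50);print("rod sc",blobs(c.max(2)<60,280,175))
h=cv2.cvtColor(t["color"],cv2.COLOR_RGB2HSV)
m=np.zeros((480,640),bool);m[225:310,205:325]=True
w=m&(t["color"].astype(int)[:,:,0]-t["color"].astype(int)[:,:,2]>35);print("rack",blobs(w,0,0,300))
cs=max(cv2.findContours(w.astype(np.uint8),0,2)[0],key=cv2.contourArea);print(cv2.minAreaRect(cs))
for n,u,v,z in(("rodtop",286,278,127),("stubtop",238,262,97),("bore",393.5,266,60),("jar",335,350,55),("lugL",366,270,10),("lugR",417,262,10),("rackc",266,270,30),("drv",233,140,15),("clar",428,145,20)):print(n,onz(t,u,v,z).round(1))
print("bore scene",onz(s,255,286,60).round(1),"rod top sc",onz(s,295,185,127).round(1))
E
python3 - <<'E'
import cv2,numpy as np
a=cv2.imread("pics/top0.png")[225:310,205:435];cv2.imwrite("pics/c.png",cv2.resize(a,None,fx=3.4,fy=3.4,interpolation=2))
E
```

```text
rod [([285.7, 277.0], [8, 11, 12, 10, 89])]
stub [([237.5, 261.4], [7, 8, 18, 17, 243])]
bore top [([392.8, 265.4], [10, 7, 11, 14, 112])]
bore sc [([255.5, 284.5], [0, 0, 32, 26, 832])]
rod sc [([294.9, 195.0], [11, 8, 9, 25, 208]), ([295.8, 214.7], [8, 34, 16, 11, 80])]
rack [([265.9, 269.6], [214, 238, 103, 64, 2915])]
((265.3614196777344, 269.49566650390625), (96.30912017822266, 37.220733642578125), 17.744672775268555)
rodtop [517.2  91.  127. ]
stubtop [543.4 176.6  97. ]
bore [541.1 -98.4  60. ]
jar [389.    5.1  55. ]
lugL [533.7 -53.6  10. ]
lugR [ 550.4 -150.6   10. ]
rackc [530.8 134.7  30. ]
drv [779.9 205.2  15. ]
clar [ 774.4 -169.4   20. ]
bore scene [545.  -99.5  60. ] rod top sc [520.7  93.8 127. ]
```

View pics/c.png

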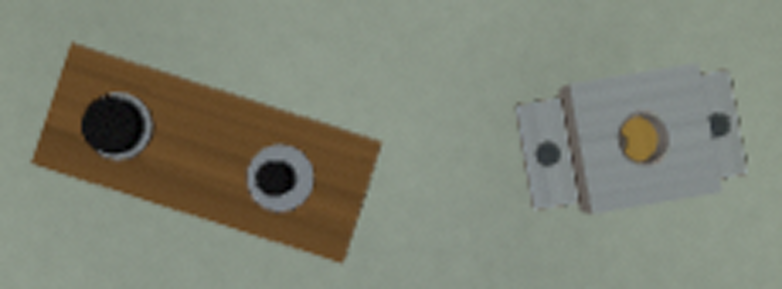

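The enlarged crop shows the collar centre at about top-view pixel (287.6,277.6), the bore at (393,266) and the ball on the bore's left side (+y). The ray heights agree to within 4 mm. I'll approach the mandrel with the fingers closing across the rack.

```bash
cat > go.py <<'E'
import sys
from h import *
from plant import r
from scipy.spatial.transform import Rotation as Ro
# usage: go.py x y z yawdeg -> shift shares, turn shares (tool pointing down, tool y at yaw)
def rows(x,y,z,yaw,n=1):
    o=r.observe();q=o["eef_rot"];R=Ro.from_quat(q[[1,2,3,0]])
    a=np.radians(yaw);yv=np.array([np.cos(a),np.sin(a),0]);zv=np.array([0,0,-1.])
    Rt=Ro.from_matrix(np.c_[np.cross(yv,zv),yv,zv])
    D=R.inv().apply(np.array([x,y,z])-o["tool_pos"])/600;t=(R.inv()*Rt).as_rotvec()/(2*np.pi)
    print("t",round(o["clock"],2),"pos",o["tool_pos"].round(1),"F",o["ft_force"].round(1),"w",round(o["gripper_width"],1))
    print("shift",D.round(4),"turn",t.round(4))
if __name__=="__main__": rows(*map(float,sys.argv[1:5]))
E
python3 - <<'E'
from h import *
t=np.load("top0.npz");s=np.load("scene0.npz")
print(onz(t,287.6,277.6,67),onz(t,285.7,277,127))
print(tri(t,(285.7,277),s,(295,185)))
E
python3 go.py 515 92 230 163
```

```text
[517.46889931  91.93343596  67.        ] [518.8152228  91.5218483 127.       ]
(array([519.9930071 ,  92.21647271, 128.00211034]), np.float64(2.7914861419561303))
t 0.1 pos [ 270.6 -617.9  255.5] F [-0.1  0.5  0.3] w 85.5
shift [-0.8477  0.9204  0.0437] turn [ 2.000e-04  1.000e-04 -1.371e-01]
```

```bash
python3 -m crank '[[-0.42,0.46,0,0,0,-0.07,1],[-0.42,0.46,0,0,0,-0.07,1],[-0.42,0.46,0,0,0,-0.07,1],[-0.42,0.46,0,0,0,-0.07,1],[-0.42,0.46,0,0,0,-0.07,1]]'; python3 go.py 518 92 200 163
```

```text
clock: 0.6
tool_pos: [351.1, -379.7, 256.0]
eef_rot: [-0.0, -0.413, 0.911, 0.0]
ft_force: [1.5, 0.5, -0.7]
gripper_width: 85.5
grasp_force: 0.0
t 0.6 pos [ 351.1 -379.7  256. ] F [ 1.5  0.5 -0.7] w 85.5
shift [-0.7749  0.3079  0.0934] turn [ 0.0001  0.     -0.0671]
```

```bash
python3 -m crank '[[-0.77,0.31,0.0,0,0,-0.067,1],[-0.77,0.31,0,0,0,-0.067,1],[-0.77,0.31,0,0,0,-0.067,1],[-0.77,0.31,0,0,0,-0.067,1],[-0.77,0.31,0,0,0,-0.067,1]]'; python3 go.py 518 92 200 163
```

```text
clock: 1.1
tool_pos: [433.4, -143.5, 256.4]
eef_rot: [0.0, -0.595, 0.804, -0.0]
ft_force: [1.2, -0.1, 0.5]
gripper_width: 85.5
grasp_force: 0.0
t 1.1 pos [ 433.4 -143.5  256.4] F [ 1.2 -0.1  0.5] w 85.5
shift [-0.4165 -0.0199  0.0942] turn [-0.0001  0.     -0.    ]
```

```bash
python3 -m crank '[[-0.416,-0.02,0.094,0,0,0,1],[-0.416,-0.02,0.094,0,0,0,1],[-0.416,-0.02,0.094,0,0,0,1],[-0.416,-0.02,0.094,0,0,0,1],[-0.416,-0.02,0.094,0,0,0,1]]'; python3 -m crank '[[0,0,0,0,0,0,1],[0,0,0,0,0,0,1]]' >/dev/null; python3 go.py 518 92 200 163
python3 - <<'E'
from h import *
from plant import r
s=r.snapshot("wrist");cv2.imwrite("pics/w1.png",s["color"][:,:,::-1]);np.savez("w1.npz",**{k:s[k] for k in("color","mtx","T")})
print(s["T"].round(3).tolist(),s["mtx"].tolist());print(proj(s,(518,92,127)),proj(s,(518,92,67)))
E
```

```text
clock: 1.6
tool_pos: [516.0, 86.1, 200.9]
eef_rot: [0.0, -0.595, 0.804, 0.0]
ft_force: [1.6, -0.1, 1.4]
gripper_width: 85.4
grasp_force: 0.0
t 1.8 pos [515.6  84.9 200.2] F [-0.8  0.6  0. ] w 85.1
shift [-0.0124 -0.0004  0.0004] turn [ 0.0003 -0.0003  0.0003]
[[-0.957, -0.28, -0.081, 495.364], [0.291, -0.917, -0.272, 15.199], [0.001, -0.284, 0.959, 318.125], [0.0, 0.0, 0.0, 1.0]] [[423.1405981888437, 0.0, 322.7374853032318], [0.0, 423.1405981888437, 238.13646942530164], [0.0, 0.0, 1.0]]
(np.float64(323.6656119450464), np.float64(284.52926615054963)) (np.float64(323.3258441056852), np.float64(247.0815000850961))
```

View pics/w1.png

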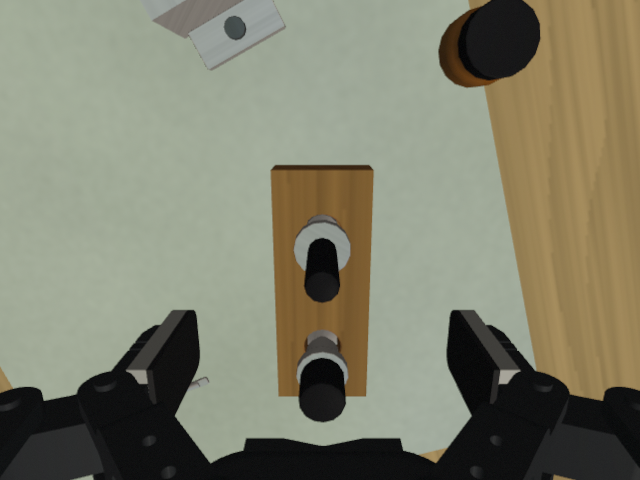

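The wrist view shows the rod top at (322,287) and the collar at (322,249), about 1 mm from the prediction. The fingers straddle the rod with clear space on both sides, so I can descend.

```bash
python3 go.py 518.7 93 101 163; python3 -m crank '[[-0.0145,0,0.06,0,0,0,1],[-0.0145,0,0.11,0,0,0,1],[-0.0145,0,0.165,0,0,0,1],[-0.0145,0,0.165,0,0,0,1],[-0.0145,0,0.165,0,0,0,1]]'; python3 go.py 518.7 93 101 163
```

```text
t 1.85 pos [515.5  84.1 200.7] F [ 0.5 -0.8  0.6] w 85.1
shift [-0.0159 -0.0009  0.1662] turn [ 0.0002 -0.0002  0.0001]
clock: 2.35
tool_pos: [518.6, 91.4, 103.0]
eef_rot: [-0.0, -0.594, 0.804, -0.0]
ft_force: [0.4, 0.3, 1.1]
gripper_width: 85.1
grasp_force: 0.0
t 2.35 pos [518.6  91.4 103. ] F [0.4 0.3 1.1] w 85.1
shift [-0.0026  0.0006  0.0034] turn [ 0.     -0.0001 -0.0002]
```

```bash
python3 -m crank '[[-0.002,0,0.003,0,0,0,-1],[-0.002,0,0.003,0,0,0,-1],[-0.002,0,0.003,0,0,0,-1],[-0.002,0,0.003,0,0,0,-1],[-0.002,0,0.003,0,0,0,-1]]' 80;python3 -m crank '[[0,0,0,0,0,0,-1],[0,0,0,0,0,0,-1],[0,0,0,0,0,0,-1]]'
```

```text
clock: 2.85
tool_pos: [519.1, 93.6, 101.2]
eef_rot: [0.0, -0.595, 0.804, -0.0]
ft_force: [-3.5, 0.1, 6.9]
gripper_width: 16.3
grasp_force: 77.8
clock: 3.15
tool_pos: [519.1, 93.7, 101.2]
eef_rot: [0.0, -0.595, 0.804, -0.0]
ft_force: [-2.0, 1.2, 5.7]
gripper_width: 16.4
grasp_force: 77.8
```

```bash
python3 -m crank '[[0,0,-0.04,0,0,0,-1],[0,0,-0.08,0,0,0,-1],[0,0,-0.12,0,0,0,-1],[0,0,-0.16,0,0,0,-1],[0,0,-0.16,0,0,0,-1]]';python3 -m crank '[[0,0,0,0,0,0,-1],[0,0,0,0,0,0,-1]]'; python3 go.py 543 -99 200 163
```

```text
clock: 3.65
tool_pos: [520.2, 94.1, 199.5]
eef_rot: [0.003, -0.595, 0.804, -0.001]
ft_force: [1.1, -0.2, -1.7]
gripper_width: 16.6
grasp_force: 78.8
clock: 3.85
tool_pos: [518.0, 93.2, 195.2]
eef_rot: [-0.001, -0.595, 0.804, 0.0]
ft_force: [-0.2, -1.0, -3.1]
gripper_width: 16.1
grasp_force: 78.8
t 3.85 pos [518.   93.2 195.2] F [-0.2 -1.  -3.1] w 16.1
shift [ 0.294  -0.1337 -0.0079] turn [ 0.0003 -0.0002 -0.0001]
```

```bash
python3 -m crank '[[0.07,-0.035,0,0,0,0,-1],[0.14,-0.07,0,0,0,0,-1],[0.17,-0.08,0,0,0,0,-1],[0.17,-0.08,0,0,0,0,-1],[0.17,-0.08,0,0,0,0,-1]]';python3 -m crank '[[0,0,0,0,0,0,-1],[0,0,0,0,0,0,-1],[0,0,0,0,0,0,-1]]' >/dev/null
python3 - <<'E'
from h import *
from plant import r
print(r.observe()["tool_pos"])
s=r.snapshot("wrist");cv2.imwrite("pics/w2.png",s["color"][:,:,::-1]);np.savez("w2.npz",**{k:s[k] for k in("color","mtx","T")})
print(proj(s,(543,-99,60)))
E
```

```text
clock: 4.35
tool_pos: [534.3, -18.7, 195.2]
eef_rot: [-0.001, -0.594, 0.804, 0.0]
ft_force: [-0.1, 0.2, -2.6]
gripper_width: 16.5
grasp_force: 78.8
[534.84073704 -17.41593731 196.37714136]
(np.float64(268.95247733117645), np.float64(107.17026716228375))
```

View pics/w2.png

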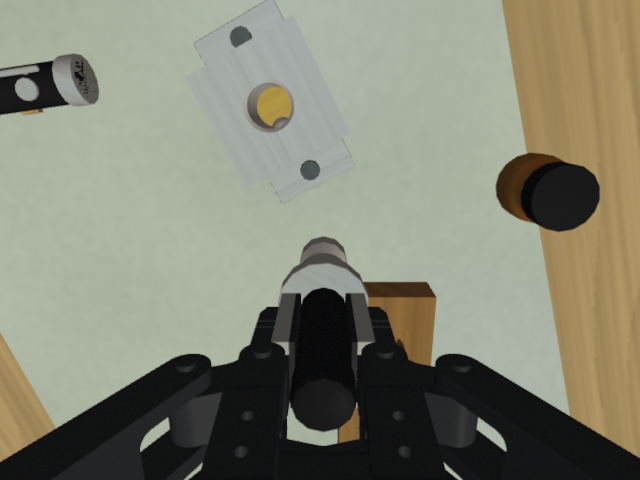

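The bore mouth is at about (270.5,106.5) in the wrist view, within 2 px of the prediction. The mandrel hangs straight in the fingers at column 323.

```bash
python3 - <<'E'
from h import *
from plant import r
s=np.load("w2.npz")
c=s["color"].astype(int);g=c[70:145,235:310]
a=(g[:,:,0]-g[:,:,2]>8)|(g.max(2)<125)
print(blobs(a,235,70,100))
cs=max(cv2.findContours(a.astype(np.uint8),0,2)[0],key=cv2.contourArea);e=cv2.fitEllipse(cv2.convexHull(cs));print(e,onz(s,e[0][0]+235,e[0][1]+70,60))
print(onz(s,270.5,106.5,60))
p=np.array([534.84,-17.4,0])
for h in(5.5,54,62):print(h,proj(s,p+[0,0,h+100]))
# row extents of mandrel in the columns: foot and collar edges
col=c[225:300,323].sum(1)//3;print(col.tolist())
for v in(245,252,280):print(v,(c[v,270:380].sum(1)//3).tolist())
E
python3 go.py 542 -99 200 163
```

```text
[([269.2, 106.5], [8, 10, 51, 52, 1953])]
((33.96413803100586, 36.322383880615234), (48.6148567199707, 51.535484313964844), 35.119964599609375) [542.84174043 -99.43735135  60.        ]
[542.03115603 -99.08789992  60.        ]
5.5 (np.float64(324.25495020317805), np.float64(257.95549976505015))
54 (np.float64(324.6520448759355), np.float64(296.8120152415183))
62 (np.float64(324.7388406317048), np.float64(305.3051551870242))
[169, 168, 169, 169, 170, 170, 171, 172, 172, 172, 166, 132, 70, 70, 70, 70, 76, 94, 105, 106, 105, 105, 106, 106, 106, 107, 107, 98, 77, 71, 70, 69, 68, 69, 69, 71, 71, 73, 106, 145, 155, 156, 156, 157, 157, 158, 157, 156, 155, 154, 154, 155, 156, 156, 157, 158, 158, 159, 158, 157, 155, 147, 108, 11, 10, 10, 11, 9, 9, 8, 11, 12, 9, 10, 12]
245 [171, 171, 171, 171, 170, 170, 170, 170, 168, 169, 168, 168, 169, 168, 169, 170, 170, 170, 170, 170, 170, 170, 170, 171, 170, 170, 170, 170, 170, 170, 170, 171, 171, 171, 161, 123, 77, 65, 66, 67, 75, 87, 94, 99, 100, 101, 101, 101, 102, 102, 103, 103, 104, 105, 107, 108, 109, 110, 111, 113, 114, 115, 116, 118, 113, 102, 85,
[... 719 characters left out ...]
70, 170, 171, 170, 171, 172, 171]
280 [170, 169, 169, 169, 170, 170, 170, 170, 171, 171, 172, 172, 171, 141, 86, 64, 67, 105, 145, 156, 157, 157, 157, 156, 157, 156, 156, 156, 155, 156, 156, 156, 156, 156, 156, 156, 155, 155, 155, 154, 153, 153, 154, 154, 155, 156, 157, 157, 159, 159, 159, 159, 158, 158, 157, 156, 157, 156, 156, 156, 155, 154, 155, 154, 154, 155, 155, 156, 157, 157, 157, 158, 158, 158, 157, 158, 157, 157, 157, 157, 157, 157, 157, 157, 156, 156, 156, 156, 155, 142, 107, 74, 146, 170, 173, 172, 172, 171, 171, 171, 171, 171, 171, 171, 172, 171, 172, 172, 172, 172]
t 4.7 pos [534.8 -17.5 196.4] F [ 0.2 -0.3 -3.5] w 16.3
shift [ 0.1264 -0.0511 -0.006 ] turn [0.     0.     0.0001]
```

```bash
python3 -m crank '[[0.06,-0.025,0,0,0,0,-1],[0.12,-0.05,0,0,0,0,-1],[0.1265,-0.051,0,0,0,0,-1],[0.1265,-0.051,0.03,0,0,0,-1],[0.1265,-0.051,0.05,0,0,0,-1]]';python3 -m crank '[[0,0,0,0,0,0,-1],[0,0,0,0,0,0,-1],[0,0,0,0,0,0,-1]]' ; python3 go.py 542 -99.2 150 163
```

```text
clock: 5.2
tool_pos: [541.6, -99.5, 165.7]
eef_rot: [0.0, -0.594, 0.804, 0.0]
ft_force: [0.1, 0.4, -3.1]
gripper_width: 15.9
grasp_force: 78.9
clock: 5.5
tool_pos: [542.4, -99.2, 167.1]
eef_rot: [0.0, -0.595, 0.804, -0.0]
ft_force: [0.5, -0.5, -2.1]
gripper_width: 16.2
grasp_force: 78.9
t 5.5 pos [542.4 -99.2 167.1] F [ 0.5 -0.5 -2.1] w 16.2
shift [0.0002 0.0007 0.0285] turn [-0.0002  0.      0.0001]
```

```bash
python3 -m crank '[[0,0,0.005,0,0,0,-1],[0,0,0.01,0,0,0,-1],[0,0,0.015,0,0,0,-1],[0,0,0.02,0,0,0,-1],[0,0,0.02,0,0,0,-1]]'; python3 -m crank '[[0,0,0.003,0,0,0,-1],[0,0,0.006,0,0,0,-1],[0,0,0.006,0,0,0,-1]]'
```

```text
clock: 6.0
tool_pos: [541.6, -99.7, 153.9]
eef_rot: [-0.0, -0.595, 0.804, 0.0]
ft_force: [-0.0, -0.2, -2.4]
gripper_width: 16.3
grasp_force: 78.9
clock: 6.3
tool_pos: [541.7, -99.7, 150.6]
eef_rot: [-0.0, -0.595, 0.804, 0.0]
ft_force: [-0.3, 0.5, -2.6]
gripper_width: 16.3
grasp_force: 78.9
```

```bash
for i in 1; do python3 -m crank '[[0,0,0.003,0,0,0,-1],[0,0,0.006,0,0,0,-1],[0,0,0.006,0,0,0,-1]]'; done
```

```text
clock: 6.6
tool_pos: [541.8, -99.7, 147.0]
eef_rot: [-0.0, -0.595, 0.804, 0.0]
ft_force: [0.5, 0.0, -4.0]
gripper_width: 16.4
grasp_force: 78.9
```

```bash
python3 -m crank '[[0,0,0.003,0,0,0,-1],[0,0,0.006,0,0,0,-1],[0,0,0.006,0,0,0,-1]]'; python3 -m crank '[[0,0,0.003,0,0,0,-1],[0,0,0.005,0,0,0,-1],[0,0,0.005,0,0,0,-1]]'
```

```text
clock: 6.9
tool_pos: [541.8, -99.7, 143.4]
eef_rot: [-0.0, -0.595, 0.804, 0.0]
ft_force: [0.3, -0.2, -2.3]
gripper_width: 16.0
grasp_force: 78.9
clock: 7.2
tool_pos: [542.4, -100.0, 141.1]
eef_rot: [0.0, -0.595, 0.804, -0.001]
ft_force: [0.2, -2.3, 1.0]
gripper_width: 16.4
grasp_force: 79.1
```

```bash
python3 -m crank '[[0,0,0.003,0,0,0,-1],[0,0,0.005,0,0,0,-1],[0,0,0.005,0,0,0,-1]]'
```

```text
clock: 7.5
tool_pos: [542.7, -99.9, 138.2]
eef_rot: [0.001, -0.595, 0.804, -0.001]
ft_force: [1.6, -3.1, 1.3]
gripper_width: 16.2
grasp_force: 79.4
```

```bash
python3 -m crank '[[0,0,0.003,0,0,0,-1],[0,0,0.005,0,0,0,-1],[0,0,0.005,0,0,0,-1]]';  python3 -m crank '[[0,0,0.003,0,0,0,-1],[0,0,0.005,0,0,0,-1],[0,0,0.005,0,0,0,-1]]'
```

```text
clock: 7.8
tool_pos: [542.4, -99.8, 134.7]
eef_rot: [0.0, -0.595, 0.804, -0.0]
ft_force: [3.2, -4.4, -0.6]
gripper_width: 16.0
grasp_force: 79.2
clock: 8.1
tool_pos: [542.3, -99.7, 131.5]
eef_rot: [0.0, -0.595, 0.804, -0.0]
ft_force: [3.6, -4.9, -1.6]
gripper_width: 16.3
grasp_force: 79.2
```

```bash
python3 -m crank '[[0,0,0.003,0,0,0,-1],[0,0,0.005,0,0,0,-1],[0,0,0.005,0,0,0,-1]]'
```

```text
clock: 8.4
tool_pos: [542.3, -99.8, 128.5]
eef_rot: [0.0, -0.595, 0.804, -0.0]
ft_force: [3.9, -4.9, -0.1]
gripper_width: 16.1
grasp_force: 79.2
```

```bash
python3 -m crank '[[0,0,0.002,0,0,0,-1],[0,0,0.004,0,0,0,-1],[0,0,0.004,0,0,0,-1]]';  python3 -m crank '[[0,0,0.002,0,0,0,-1],[0,0,0.004,0,0,0,-1],[0,0,0.004,0,0,0,-1]]'
```

```text
clock: 8.7
tool_pos: [542.2, -99.8, 126.0]
eef_rot: [0.0, -0.595, 0.804, -0.0]
ft_force: [3.4, -5.0, -1.8]
gripper_width: 16.2
grasp_force: 79.1
clock: 9.0
tool_pos: [542.1, -99.7, 123.3]
eef_rot: [0.0, -0.595, 0.804, -0.0]
ft_force: [4.6, -5.4, -2.8]
gripper_width: 16.1
grasp_force: 78.9
```

```bash
python3 -m crank '[[0,0,0.001,0,0,0,-1],[0,0,0.002,0,0,0,-1],[0,0,0.002,0,0,0,-1]]'; python3 -m crank '[[0,0,0.001,0,0,0,-1],[0,0,0.002,0,0,0,-1],[0,0,0.002,0,0,0,-1]]'
```

```text
clock: 9.3
tool_pos: [541.9, -99.7, 122.0]
eef_rot: [-0.0, -0.595, 0.804, 0.0]
ft_force: [4.1, -6.1, -3.1]
gripper_width: 15.6
grasp_force: 78.9
clock: 9.6
tool_pos: [541.7, -99.6, 120.6]
eef_rot: [-0.0, -0.594, 0.804, 0.0]
ft_force: [4.2, -3.4, -4.4]
gripper_width: 16.2
grasp_force: 78.9
```

```bash
python3 -m crank '[[0,0,0.001,0,0,0,-1],[0,0,0.002,0,0,0,-1],[0,0,0.002,0,0,0,-1]]'
```

```text
clock: 9.9
tool_pos: [541.6, -99.5, 119.6]
eef_rot: [-0.0, -0.595, 0.804, 0.0]
ft_force: [3.6, -3.4, -5.6]
gripper_width: 16.2
grasp_force: 78.9
```

```bash
python3 -m crank '[[0,0,0.001,0,0,0,-1],[0,0,0.001,0,0,0,-1],[0,0,0.001,0,0,0,-1]]'
```

```text
clock: 10.2
tool_pos: [541.6, -99.5, 119.3]
eef_rot: [-0.0, -0.595, 0.804, 0.0]
ft_force: [2.3, -2.2, -5.5]
gripper_width: 16.4
grasp_force: 78.9
```

```bash
python3 -m crank '[[0,0,0.001,0,0,0,-1],[0,0,0.001,0,0,0,-1],[0,0,0.001,0,0,0,-1]]'
```

```text
clock: 10.5
tool_pos: [541.7, -99.6, 119.0]
eef_rot: [-0.0, -0.595, 0.804, 0.0]
ft_force: [2.1, -2.3, -4.7]
gripper_width: 16.3
grasp_force: 78.9
```

```bash
python3 -m crank '[[0,0,0.001,0,0,0,-1],[0,0,0.001,0,0,0,-1],[0,0,0.001,0,0,0,-1]]'
```

```text
clock: 10.8
tool_pos: [541.7, -99.6, 118.4]
eef_rot: [-0.0, -0.595, 0.804, 0.0]
ft_force: [0.9, 0.6, -2.9]
gripper_width: 16.2
grasp_force: 78.9
```

```bash
python3 -m crank '[[0,0,0.001,0,0,0,-1],[0,0,0.001,0,0,0,-1],[0,0,0.001,0,0,0,-1]]'
```

```text
clock: 11.1
tool_pos: [541.7, -99.6, 117.8]
eef_rot: [-0.0, -0.595, 0.804, 0.0]
ft_force: [1.4, -0.2, -3.0]
gripper_width: 16.0
grasp_force: 78.9
```

The ball has snapped in: the side force is gone and the tool carries only the mandrel's weight. Next I press on towards the stop.

```bash
python3 -m crank '[[0,0,0.001,0,0,0,-1],[0,0,0.001,0,0,0,-1],[0,0,0.001,0,0,0,-1]]'
```

```text
clock: 11.4
tool_pos: [541.7, -99.6, 117.2]
eef_rot: [-0.0, -0.595, 0.804, 0.0]
ft_force: [-0.4, 0.6, -2.3]
gripper_width: 15.9
grasp_force: 78.9
```

```bash
python3 -m crank '[[0,0,0.001,0,0,0,-1],[0,0,0.001,0,0,0,-1],[0,0,0.001,0,0,0,-1]]'
```

```text
clock: 11.7
tool_pos: [542.0, -99.7, 117.0]
eef_rot: [0.0, -0.595, 0.804, -0.0]
ft_force: [-1.5, -0.4, 3.1]
gripper_width: 16.4
grasp_force: 79.6
```

```bash
python3 -m crank '[[0,0,0.001,0,0,0,-1],[0,0,0.001,0,0,0,-1],[0,0,0.001,0,0,0,-1]]'
```

```text
clock: 12.0
tool_pos: [542.1, -99.7, 117.0]
eef_rot: [0.0, -0.595, 0.804, -0.0]
ft_force: [-2.5, 1.2, 7.5]
gripper_width: 15.9
grasp_force: 80.4
```

```bash
python3 -m crank '[[0,0,0.001,0,0,0,-1],[0,0,0.001,0,0,0,-1],[0,0,0.001,0,0,0,-1]]'
```

```text
clock: 12.3
tool_pos: [542.3, -99.8, 116.9]
eef_rot: [0.0, -0.595, 0.804, -0.001]
ft_force: [-4.0, 1.2, 13.2]
gripper_width: 16.3
grasp_force: 81.0
```

```bash
python3 -m crank '[[0,0,0.001,0,0,0,-1],[0,0,0.001,0,0,0,-1],[0,0,0.001,0,0,0,-1]]'
```

```text
clock: 12.6
tool_pos: [542.4, -99.8, 116.9]
eef_rot: [0.0, -0.595, 0.804, -0.001]
ft_force: [-5.9, 2.3, 17.1]
gripper_width: 16.5
grasp_force: 81.6
```

```bash
python3 -m crank '[[0,0,0,0,0,0,-1],[0,0,0,0,0,0,-1],[0,0,-0.001,0,0,0,-1],[0,0,-0.0025,0,0,0,-1],[0,0,-0.0025,0,0,0,-1]]'; python3 -m crank '[[0,0,0,0,0,0,0.4],[0,0,0,0,0,0,0.4],[0,0,0,0,0,0,0.4],[0,0,0,0,0,0,0.4],[0,0,0,0,0,0,0.4]]'; python3 -m crank '[[0,0,0,0,0,0,0.4],[0,0,0,0,0,0,0.4],[0,0,0,0,0,0,0.4]]'
```

```text
clock: 13.1
tool_pos: [542.1, -99.7, 116.9]
eef_rot: [0.0, -0.595, 0.804, -0.0]
ft_force: [-3.3, 0.6, 8.2]
gripper_width: 16.0
grasp_force: 79.7
clock: 13.6
tool_pos: [541.9, -99.7, 116.2]
eef_rot: [-0.0, -0.595, 0.804, 0.0]
ft_force: [-0.7, 0.2, 1.3]
gripper_width: 59.4
grasp_force: 0.0
clock: 13.9
tool_pos: [541.9, -99.7, 116.4]
eef_rot: [-0.0, -0.595, 0.804, 0.0]
ft_force: [-0.4, 0.8, -0.6]
gripper_width: 59.9
grasp_force: 0.0
```

Released; now I retreat straight up and look.

```bash
python3 -m crank '[[0,0,-0.04,0,0,0,0.4],[0,0,-0.1,0,0,0,0.4],[0,0,-0.17,0,0,0,0.4],[0,0,-0.2,0,0,0,0.4],[0,0,-0.2,0,0,0,0.4]]'; python3 -m crank '[[0,0,0,0,0,0,0.4],[0,0,0,0,0,0,0.4],[0,0,0,0,0,0,0.4],[0,0,0,0,0,0,0.4]]'
python3 - <<'E'
from h import *
from plant import r
s=r.snapshot("scene");w=r.snapshot("wrist")
a=np.hstack([cv2.resize(s["color"][150:350,180:380],(400,400)),cv2.resize(w["color"],(400,300))[:300] if 0 else cv2.copyMakeBorder(cv2.resize(w["color"],(400,300)),0,100,0,0,0)])
cv2.imwrite("pics/end.png",a[:,:,::-1])
E
```

```text
clock: 14.4
tool_pos: [543.5, -99.7, 239.9]
eef_rot: [0.003, -0.595, 0.804, -0.002]
ft_force: [-0.6, -0.1, -1.0]
gripper_width: 59.8
grasp_force: 0.0
clock: 14.8
tool_pos: [541.6, -99.7, 235.4]
eef_rot: [-0.001, -0.595, 0.804, 0.0]
ft_force: [0.2, -0.5, 0.3]
gripper_width: 60.0
grasp_force: 0.0
```

View pics/end.png

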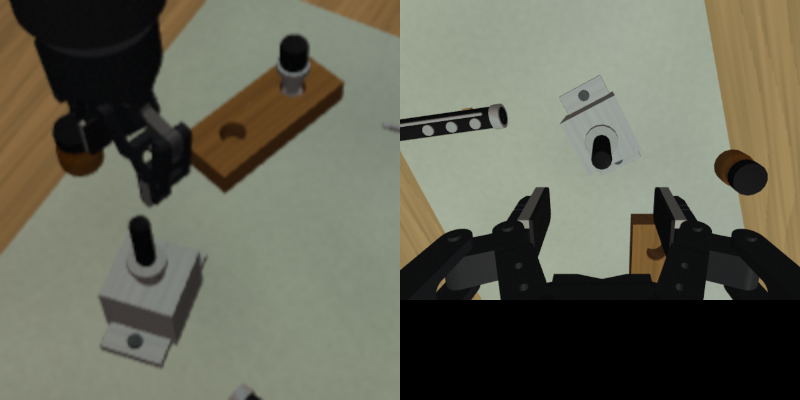

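The mandrel stands upright in the socket, rod at about (139,235) in the left crop, with its collar just above the block. The stub is still in the rack and the gripper is clear, so I'm handing in.

```bash
python3 -c "
from plant import r
print(r.close_job())"
```

```text
the job is handed in; nothing more can be done
None
```

The long mandrel is in the bench socket: the ball clicked in, it was bedded on the stop with about 20 N, and it stood upright when I let go and handed the job in at about 15 s (no verdict was returned).

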